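# Open the lift-and-slide hatch of the umbrella maker's parts chest

## Task

Open the parts chest: take the hatch by its handle, lift it up out of its recess, slide it along its channels over the deck until it is up against the stop at the far end (a finger's width short will do), and leave it lying flat on the deck so that the well is fully uncovered. Leave the other things on the bench and on the chest where they are.

Things in the scene. Friction and masses are not known exactly. Their poses are not given: they have to be found in the camera images.
- chest: Fixed wooden parts chest, 196 mm wide (its x), 418 mm long (its y), turned up to 0.45 rad about z. Origin at bench level under the middle of the channels. The hatch slides along chest +y, from the well (y below 0) over the deck (top at z = 70 mm, y = -7 to 160 mm) to the stop wall at y = 160 mm. Beyond it an end shelf, top at z = 70 mm, y = 175 to 245 mm, carries the tin
- seat (a point): Centre of the hatch's seat, at chest x = 0, y = -80, z = 60 mm: a ledge round the well's 132 x 122 mm mouth, at the bottom of a 156 (x) x 146 (y) mm recess, 10 mm below the deck
- channel_end (a point): Point on the deck, at chest x = 0, y = 90, z = 70 mm, where the hatch's origin comes when it lies on the deck against the stop. The channels: side walls at chest x = +-78 mm with inward aluminium lips (underside z = 92, top z = 100 mm, reaching in to x = +-62 mm) along well and deck, so the hatch cannot come out upward
- hatch: Loose plywood hatch, 148 (x) x 140 (y) x 10 mm, 0.25 to 0.5 kg, axes parallel to the chest's. Origin: centre of its underside. At the start it lies on the seat (within 2 mm), top flush with the deck, so it cannot slide until lifted 10 mm; at 22 mm of lift it meets the lips. Side play in the channels about 4 mm each way
- hatch_grip (a point): Middle of the hatch's steel bar handle, 55 mm above the hatch's underside (115 mm above the bench at the start). The bar is 90 mm long along the hatch's x, 14 mm wide (y), 14 mm high, on a 12 mm thick foot near each end (at x = +-38 mm), free space under it between the feet: grip it across its width from above
- tin: the flat closed steel tin standing on the chest's end shelf, 90 x 45 x 40 mm; origin centre of its underside. A bystander
- jar: glass jar with a steel lid standing on the bench on the far side of the chest from the robot, 64 mm across, 85 mm tall; origin centre of its underside. A bystander
- crook: dark wooden umbrella crook handle lying on the bench between chest and robot, about 200 mm long, 22 mm thick, J-shaped; origin in the straight part at bench level. A bystander
- hammer: hammer with a wooden handle lying along x on the bench to the right (-y) of the chest; origin on its underside. A bystander
- drill: green and black cordless drill standing on its battery to the left of the chest, 210 mm tall; origin centre of its underside. A bystander
- partsbox: small open steel box on the bench to the left of the chest, beside the big white tray, 90 x 130 x 40 mm; origin centre of its underside. A bystander
Things that resemble listed ones, but are neither listed nor needed, are in the scene too. Several things have the shape of the hatch; the one meant has the colours described above.

How it is judged:
On the way:
1. the hatch is lifted off its seat, out of the recess (z of hatch in the frame of chest above 0.068 m and y of hatch in the frame of chest below 0 m), for 0.1 s.
At the end, for the whole second after the job is handed in: The hatch lies flat (within 0.05 rad) and at rest on the deck (underside within 4 mm of it), within about 18 mm of the stop (its centre at chest y above 72 mm), so that the well is fully uncovered; the bystanders have not been moved by more than 30 mm at any time (y of hatch in the frame of chest above 0.072 m and z of hatch in the frame of chest between 0.066 and 0.074 m and angle between hatch's own z axis and vertical below 0.05 rad and linear speed of hatch below 0.02 m/s); the robot touches nothing.
It fails at once if a bystander (tin, jar, crook, hammer, drill or parts box) is moved by more than 30 mm (distance of any of tin, jar, crook, hammer, drill, partsbox from where it was at the start of the episode above 0.03 m).
It also fails if it takes over 34 s, if anything falls off the work surface, if the arm or the gripper's body presses on something with over 40 N, if the wrist force passes 120 N, or if a joint passes its speed limit or range.

## Robot

A 7-joint arm with a two-finger parallel gripper is mounted at the origin on the work surface. World frame = base frame: x ahead of the robot, y to its left, z up, the work surface at z = 0. Lengths are in m, angles in rad, forces in N, time in s.
With the tool pointing down it reaches from about 0.4 to 0.9 m from the base axis. Payload 5.5 kg.
Tool frame: the origin (TCP) lies at the very end of the fingers, on their centre line; the grasp point (between the pads) lies arm.grip_point_offset behind it (arm.grip_point_offset is the distance from the TCP to the grasp point, in m); z points along the fingers, y is the line along which they close (so a half turn about z gives the same grasp; the last joint's range is limited). The gripper opens to 92 mm and grips with 3 to 60 N. Pads are 19 mm wide; open, the fingers measure 130 mm over their backs; the gripper's body (75 mm by 190 mm) begins 47 mm behind the grasp point.
Start: joints at [-0.973, 0.501, -0.427, 1.55, 0.221, 1.138, -0.21], TCP at [0.214, 0.614, 0.227] pointing down, gripper open.
Joint ranges: [-2.88, 2.88], [-0.31, 2.03], [-1.54, 1.56], [0.2, 2.42], [-1.41, 4.55], [0.19, 2.02], [-2.57, 2.57]. Speed limits (rad/s): [2.57, 2.57, 3.14, 3.14, 3.14, 3.14, 3.14].

## Interface

Orientations are given as a rotation vector (axis times angle).
In Python, from cell import arm, viewer, finish_job, nets gives the robot as it stands.
- The arm moves only by the shell command python3 -m creep 'ROWS'. ROWS is a JSON object whose one key "steps" holds a list of rows, each a list of 3 entries, a list of its own where there are three numbers: the closure, from 0 (fully open) to 1 (shut), then the shift along the tool's x, y, z in mm, then the turn, a rotation vector about the tool's x, y, z in degrees. A call has 1 to 8 rows; each row is the pose to reach, as a shift and turn from the pose commanded when the call began, along the tool's axes at that moment; what a row does not reach only later rows make up. A row lasts 1/10 s, in which the tool goes at most 50 mm and 8.59 degrees, less where a joint would pass 70% of its speed; a pose out of reach is approached as far as the arm can. A call with a gripper value outside its range is refused whole. The fingers move at their own pace and stop on an object; the grip force is fixed at half the most. Time passes only in rows, so rows that repeat a pose let the fingers close. It gives the time, the measured TCP pose, the force, the opening and the grip force at its end, in the units of the state.
- arm.sense(): the state, without advancing time (a new reading comes with each control period).
- viewer.camera(name): name is "scene" or "top" or "wrist"; returns (picture, depth): 400x640x3 uint8, red, green, blue; 400x640 float32, m along the optical axis (not along the pixel's ray), 0 where there is no reading.
- viewer.camera_model(name): a dict with "K" (3x3 intrinsics, pixels), "k1" (the pictures are not rectified: a ray, as slopes to the right and down, at radius r is drawn at 1 + k1 r^2 times it, then the intrinsics apply), "camera_from_world" (4x4, takes a point from world to camera coordinates); the wrist camera has in their place "mount" (4x4, takes a point from camera to tool coordinates, whose origin is the TCP and whose axes are the flange's). Camera axes: x right, y down, z forward; pixel columns grow to the right and rows downward; lengths in m; the calibration is good to about 2 mm. A picture is of the moment at which its call begins: read the wrist's pose just before it. camera_model takes no time and is no camera call.
- finish_job(): hands the job in; it is judged then, once.
Trained networks look in the newest picture that a camera, given by its name, has taken for a name from the list of things; names that differ only in an ending like _2 or _b are one class to them, and where a whole thing is asked for, a point or a joint stands for the part that bears it (a point fixed in the world has none). Each returns a list of dicts, best first, with "score" (0 to 1); they miss things now and then, are a little off and sometimes report something else, mostly with a low value. They report only what shows in the picture. A call takes as long as a camera call. They do not tell look-alikes from the thing itself.
- nets.boxes_of(camera, label): "point" ([column, row] in pixels, amid what is visible of it).
- nets.silhouettes(camera, label): "mask" (400x640 bool, what is visible of it) and "point" ([column, row] in pixels, amid what is visible of it).
- nets.spot_point(camera, label): "point" ([column, row] in pixels: a listed point, or the origin of a listed thing).
The state is a dict: "time": time; "joint_positions": joint angles; "joint_vel": joint speeds; "tau": joint torques, N m; "eef_pos": TCP position; "tool_rot": TCP orientation; "wrist_force": force on the tool from outside, world axes, zero at the start; "moment": the same for the moment, N m; "width": opening from 0.0 (shut) to 1.0 (fully open); "gripper_force": force on a finger pad.
Only numpy, scipy, OpenCV 4.12 (cv2) and the standard library are available. Lean on these libraries where they do the work, as an engineer would, in place of code of your own. Each camera call takes 0.05 s, during which the arm holds its last target. There are 200 camera calls.

## Working session

There is one attempt and no reset: what is moved stays moved. The work goes in short steps, Python scripts to look and compute and a shell command to move; the robot and the scene stay as the last step left them, time stands still between calls to the robot, and variables do not carry over. Pictures are saved under pics/ and viewed, at most 10 in all, crops included, and the job is handed in when it is done.

```bash
mkdir -p pics; ls; python3 - <<'E'
from cell import arm, viewer, nets
import cv2, numpy as np
s=arm.sense(); print(s['time'],s['eef_pos'],s['tool_rot'],s['width'],arm.grip_point_offset)
ims=[]
for n in ['scene','top']:
    p,d=viewer.camera(n); np.savez(f'{n}0.npz',p=p,d=d); cv2.imwrite(f'pics/{n}0.png',p[:,:,::-1])
    for l in ['hatch','hatch_grip','channel_end','seat']:
        print(n,l,[(np.round(r['point']),round(r['score'],2)) for r in nets.spot_point(n,l)][:4])
    m=viewer.camera_model(n); print(m['K'].tolist(),m['k1'],np.round(m['camera_from_world'],3).tolist())
E
```

```text
pics
0.0 [0.2134079  0.61322899 0.22563135] [-5.23282989e-01 -3.09730612e+00  3.03582115e-03] 1.0030719140945528 0.0188
scene hatch [(array([350., 160.]), 0.89), (array([409., 262.]), 0.84), (array([302., 118.]), 0.58)]
scene hatch_grip [(array([413., 250.]), 0.77), (array([302., 107.]), 0.75), (array([349., 155.]), 0.69), (array([296., 186.]), 0.62)]
scene channel_end [(array([302., 234.]), 0.75)]
scene seat [(array([294., 196.]), 0.57)]
[[464.1588240357051, 0.0, 314.34297575210405], [0.0, 464.1588240357051, 194.49051106644467], [0.0, 0.0, 1.0]] -0.06543786109539722 [[-0.896, 0.443, 0.014, 0.512], [0.329, 0.686, -0.648, -0.045], [-0.297, -0.577, -0.761, 1.879], [0.0, 0.0, 0.0, 1.0]]
top hatch [(array([381., 285.]), 0.94), (array([220., 264.]), 0.8), (array([493., 271.]), 0.66)]
top hatch_grip [(array([388., 287.]), 0.98), (array([502., 272.]), 0.74), (array([349., 183.]), 0.65), (array([218., 265.]), 0.58)]
top channel_end [(array([295., 166.]), 0.83)]
top seat [(array([258., 163.]), 0.69)]
[[396.18360645511297, 0.0, 326.4950127107403], [0.0, 396.18360645511297, 197.03581325019636], [0.0, 0.0, 1.0]] 0.011430326758083214 [[0.023, -1.0, 0.018, -0.086], [-0.993, -0.025, -0.111, 0.545], [0.112, -0.015, -0.994, 1.205], [0.0, 0.0, 0.0, 1.0]]
```

View pics/scene0.png

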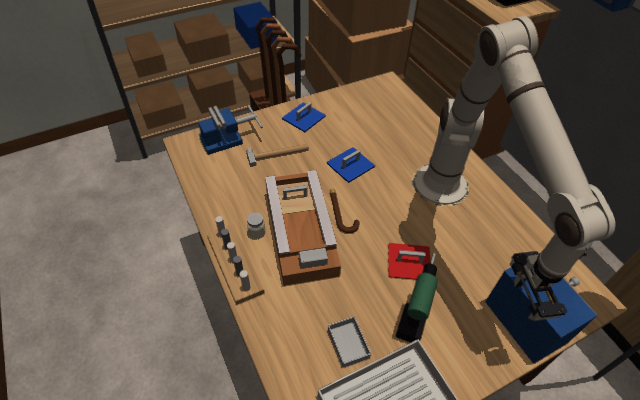

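View pics/top0.png

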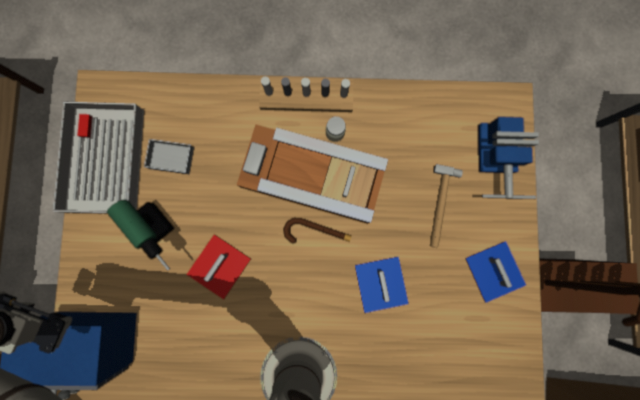

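The plywood hatch with its steel handle sits in the chest at top (348,181) / scene (296,188). The look-alikes are loose on the bench: red at top (219,266), blue at (381,285) and (495,272). The one meant is plywood, in the chest's well between the lips. The tin is at top (255,158), so the stop end is to the left (world +y). I'll measure it next and make the confirming crop.

```bash
cat > h.py <<'E'
import numpy as np, cv2
from cell import arm, viewer, nets
from scipy.spatial.transform import Rotation as R
def model(n,state=None):
    m=viewer.camera_model(n); K=np.array(m['K'])
    if 'mount' in m:
        T=np.eye(4); T[:3,:3]=R.from_rotvec(state['tool_rot']).as_matrix(); T[:3,3]=state['eef_pos']
        C=T@np.array(m['mount'])
    else: C=np.linalg.inv(m['camera_from_world'])
    return K,m['k1'],C
def slopes(mod,uv):
    K,k,_=mod; uv=np.atleast_2d(uv).astype(float)
    return cv2.undistortPoints(uv[:,None],K,np.array([k,0,0,0.]))[:,0]
def world(mod,uv,z):
    s=slopes(mod,uv); z=np.ravel(z)[:,None]
    return np.c_[s*z,z]@mod[2][:3,:3].T+mod[2][:3,3]
def ray(mod,uv):
    d=np.c_[slopes(mod,uv),[1]][0]@mod[2][:3,:3].T; return mod[2][:3,3],d/np.linalg.norm(d)
def tri(rays):
    A=sum(np.eye(3)-np.outer(d,d) for o,d in rays); b=sum((np.eye(3)-np.outer(d,d))@o for o,d in rays)
    return np.linalg.solve(A,b)
def project(mod,P):
    K,k,C=mod; W=np.linalg.inv(C); 
    return cv2.projectPoints(np.atleast_2d(P).astype(float),cv2.Rodrigues(W[:3,:3])[0],W[:3,3],K,np.array([k,0,0,0.]))[0][:,0]
def cloud(mod,d):
    v,u=np.nonzero(d>0); P=np.full(d.shape+(3,),np.nan); P[v,u]=world(mod,np.c_[u,v],d[v,u]); return P
E
python3 - <<'E'
from h import *
for n,box in [('top',(225,400,115,235)),('scene',(255,350,160,285))]:
    f=np.load(n+'0.npz'); m=model(n); P=cloud(m,f['d']); 
    a,b,c,e=box; Q=P[c:e,a:b].reshape(-1,3); col=f['p'][c:e,a:b].reshape(-1,3).astype(int)
    z=Q[:,2]; print(n,np.histogram(z,bins=np.arange(0,.14,.01))[0])
    white=(col.min(1)>120)&(z>.085)&(z<.112)
    X=Q[white,:2]; r=cv2.minAreaRect(X.astype(np.float32)); print('lips',white.sum(),r,np.median(z[white]))
    hnd=(z>.106)&(z<.13); 
    H=Q[hnd]; print('high',hnd.sum(),np.median(H,0) if len(H) else '', cv2.minAreaRect(H[:,:2].astype(np.float32)) if len(H)>2 else '')
    chest=(z>.055)&(z<.11); print('chest',cv2.minAreaRect(Q[chest,:2].astype(np.float32)))
# seams
s=cv2.resize(cv2.imread('pics/top0.png')[125:230,230:400],None,fx=3.5,fy=3.5,interpolation=cv2.INTER_CUBIC)
t=cv2.resize(cv2.imread('pics/scene0.png')[165:285,255:350],None,fx=2.1,fy=3.06,interpolation=cv2.INTER_CUBIC)
t=cv2.resize(cv2.imread('pics/scene0.png')[165:270,255:315],None,fx=3.5,fy=3.5,interpolation=cv2.INTER_CUBIC)
o=np.hstack([s,t]); print(o.shape, s.shape); cv2.imwrite('pics/crop.png',o)
E
```

```text
top [5679  264  275   49   50  129 2416 2583  420 1835 1764  247  107    0]
lips 3174 ((0.6560280323028564, -0.04443550109863281), (0.4019908010959625, 0.2836284041404724), 75.41708374023438) 0.10041130992251879
high 594 [0.63267889 0.13590399 0.11076434] ((0.6136612296104431, -0.031070411205291748), (0.4021138846874237, 0.182695671916008), 73.55252075195312)
chest ((0.658932089805603, -0.037017419934272766), (0.41905179619789124, 0.28860652446746826), 75.39635467529297)
scene [2995  422  307  146  133  149 1244 1788  299 1007 1098  238   71    0]
lips 1719 ((0.6432955265045166, -0.04206055402755737), (0.40399736166000366, 0.2584376037120819), 75.20230102539062) 0.10100887209356069
high 500 [0.63397451 0.1334573  0.11145153] ((0.6169604063034058, -0.025850370526313782), (0.4000823497772217, 0.1934060901403427), 74.95844268798828)
chest ((0.5930330753326416, -0.07350730895996094), (0.5687865018844604, 0.31609153747558594), 58.468475341796875)
(368, 805, 3) (368, 595, 3)
```

View pics/crop.png

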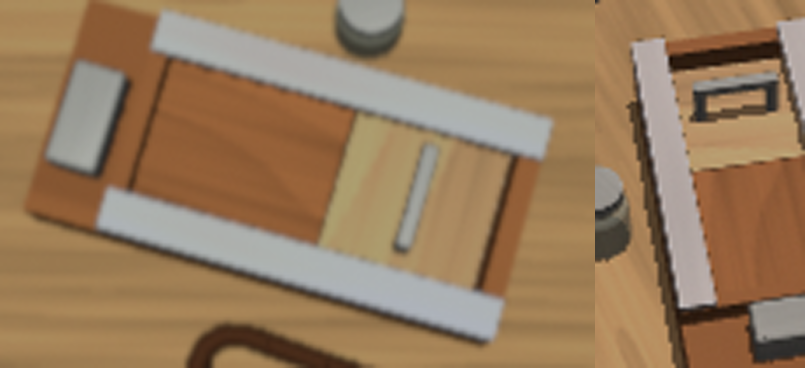

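The crop shows the plywood hatch with its steel bar between the two white lips. In the top picture the bar runs from about (353,168) to (345,196). It fits the description, and the red and blue ones don't. Next I'll measure the handle and chest axes from both views.

```bash
python3 - <<'E'
from h import *
mods={n:model(n) for n in('top','scene')}
F={n:np.load(n+'0.npz') for n in mods}
g=(R.from_rotvec(arm.sense()['tool_rot']).as_matrix()); print('tool axes\n',g.round(3))
seed={'top':(349,182),'scene':(295,187)}; lips={}; cen={}
for n,m in mods.items():
    f=F[n];P=cloud(m,f['d']);z=P[...,2];col=f['p'].astype(int)
    lip=((z>.09)&(z<.109)&(col.min(2)>130)).astype(np.uint8)
    k,L,st,_=cv2.connectedComponentsWithStats(lip)
    big=np.argsort(-st[1:,4])[:2]+1; 
    E=[]
    for b in big:
        r=cv2.minAreaRect(P[L==b][:,:2].astype(np.float32)); E.append(r); print(n,'lip',st[b],np.round(r[0],4),np.round(r[1],3),round(r[2],2),np.median(z[L==b]).round(4))
    u,v=seed[n]; W=np.zeros_like(lip); W[v-20:v+20,u-20:u+20]=1
    h=((z>.104)&(z<.13)&(W>0)&(L!=big[0])&(L!=big[1])).astype(np.uint8)
    k,L2,st,c=cv2.connectedComponentsWithStats(h); 
    b=np.argmax(st[1:,4])+1; Q=P[L2==b]; r=cv2.minAreaRect(Q[:,:2].astype(np.float32))
    px=cv2.minAreaRect(np.argwhere(L2==b)[:,::-1].astype(np.float32)); cen[n]=px[0]
    print(n,'handle',st[b,4],r,np.median(Q,0).round(4),px)
print('tri',tri([ray(mods[n],cen[n]) for n in mods]))
E
```

```text
tool axes
 [[-0.944  0.329 -0.   ]
 [ 0.329  0.944 -0.   ]
 [ 0.    -0.    -1.   ]]
top lip [ 258  179  116   43 1359] [ 0.5302 -0.0394] [0.347 0.036] 75.35 0.1002
top lip [ 274  128  114   42 1300] [ 0.6833 -0.0795] [0.347 0.036] 75.41 0.1001
top handle 147 ((0.5844278335571289, -0.13576392829418182), (0.013799959793686867, 0.08890505880117416), 74.86015319824219) [ 0.5846 -0.136   0.1214] ((348.76904296875, 181.28501892089844), (4.796827793121338, 30.361095428466797), 16.389541625976562)
scene lip [265 176  25  77 754] [ 0.6834 -0.081 ] [0.349 0.035] 75.41 0.1009
scene lip [307 170  30  75 717] [ 0.5289 -0.0391] [0.349 0.036] 75.4 0.1005
scene handle 124 ((0.5863637924194336, -0.13315701484680176), (0.021040013059973717, 0.08965019136667252), 75.91094970703125) [ 0.5867 -0.1338  0.1212] ((294.9554443359375, 189.054443359375), (6.069726943969727, 24.3784122467041), 84.2894058227539)
tri [ 0.58508248 -0.13611459  0.11430522]
```

```bash
python3 -m creep '{"steps":[[0,[0,0,-50],[0,0,0]],[0,[-20,-20,-75],[0,0,0]],[0.3,[-55,-55,-75],[0,0,-4.6]],[0.3,[-90,-90,-75],[0,0,-4.6]],[0.3,[-125,-125,-75],[0,0,-4.6]],[0.3,[-160,-160,-75],[0,0,-4.6]],[0.3,[-195,-195,-75],[0,0,-4.6]],[0.3,[-230,-230,-75],[0,0,-4.6]]]}'; python3 - <<'E'
from h import *
s=arm.sense(); g=R.from_rotvec(s['tool_rot']).as_matrix(); print(s['time'],s['eef_pos'],g.round(3).tolist(),s['joint_positions'])
print(((np.array([.585,-.135,.2])-s['eef_pos'])@g*1000).round(1), np.degrees(np.arctan2(g[1,1],g[0,1])))
E
```

```text
time: 1.3
eef_pos: [0.3558, 0.3193, 0.3021]
tool_rot: [0.399, 3.115, 0.001]
wrist_force: [1.4, -0.3, -0.4]
width: 0.704
gripper_force: 0.0
1.3 [0.35583666 0.31925719 0.30210667] [[-0.968, 0.252, 0.001], [0.252, 0.968, 0.001], [-0.001, 0.001, -1.0]] [-0.47535208  0.0998577  -0.33403759  1.87700958  0.03576556  1.16934264
  0.49453081]
[-336.1 -382.   102. ] 75.41967298517058
```

```bash
python3 -m creep '{"steps":[[0.3,[-33,-37,0],[0,0,0]],[0.3,[-66,-74,0],[0,0,0]],[0.3,[-99,-111,0],[0,0,0]],[0.3,[-132,-148,0],[0,0,0]],[0.3,[-165,-185,0],[0,0,0]],[0.3,[-198,-222,0],[0,0,0]],[0.3,[-231,-259,0],[0,0,0]],[0.3,[-260,-290,20],[0,0,0]]]}'; python3 -m creep '{"steps":[[0.3,[-33,-38,0],[0,0,0]],[0.3,[-66,-75,20],[0,0,0]],[0.3,[-76,-92,60],[0,0,0]],[0.3,[-76,-92,80],[0,0,0]],[0.3,[-76,-92,80],[0,0,0]],[0.3,[-76,-92,80],[0,0,0]]]}'; python3 - <<'E'
from h import *
s=arm.sense(); p,d=viewer.camera('wrist'); np.savez('w1.npz',p=p,d=d); cv2.imwrite('pics/w1.png',p[:,:,::-1])
g=R.from_rotvec(s['tool_rot']).as_matrix(); print(s['time'],s['eef_pos'])
print(((np.array([.585,-.135,.096])-s['eef_pos'])@g*1000).round(1), np.degrees(np.arctan2(g[1,1],g[0,1])))
m=model('wrist',s); P=cloud(m,d)
z=P[...,2]; near=np.hypot(P[...,0]-.585,P[...,1]+.135)<.06
h=near&(z>.108)&(z<.13); Q=P[h]; print(h.sum(), cv2.minAreaRect(Q[:,:2].astype(np.float32)) if h.sum()>3 else '',np.median(Q,0))
vu=np.argwhere(h); px=cv2.minAreaRect(vu[:,::-1].astype(np.float32)); print(px)
mt=model('top'); 
print('tri top/wrist',tri([ray(mt,(348.8,181.3)),ray(m,px[0])]))
E
```

```text
time: 2.1
eef_pos: [0.5366, -0.0279, 0.2844]
tool_rot: [0.4, 3.109, 0.0]
wrist_force: [1.2, -0.0, 0.4]
width: 0.699
gripper_force: 0.0
time: 2.7
eef_pos: [0.5844, -0.1324, 0.202]
tool_rot: [-0.397, -3.116, -0.001]
wrist_force: [0.8, -0.2, 0.1]
width: 0.7
gripper_force: 0.0
2.7 [ 0.58438086 -0.13240072  0.20200519]
[ -1.3  -2.4 106. ] 75.46629259712407
2102 ((0.5843906402587891, -0.13543617725372314), (0.013359888456761837, 0.08919113874435425), 74.90837097167969) [ 0.58043536 -0.13467119  0.12136175]
((314.9999694824219, 199.49996948242188), (114.99998474121094, 17.999996185302734), 90.0)
tri top/wrist [ 0.58664824 -0.13651674  0.10418627]
```

View pics/w1.png

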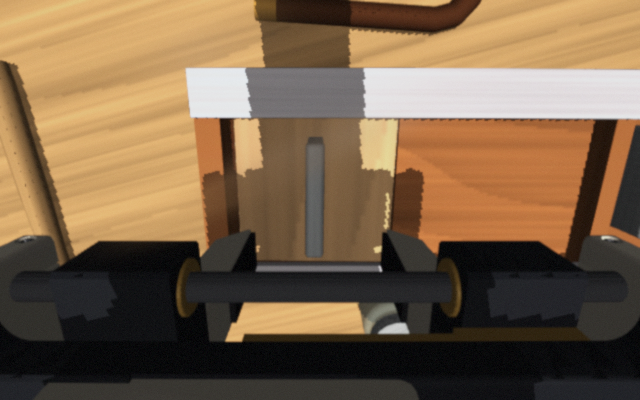

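The wrist view shows the bar centred between the fingers at (315,197), parallel to the pads. Its depth position (0.584, -0.135, top z 0.121) agrees with the other views, so I'm descending and gripping.

```bash
python3 -m creep '{"steps":[[0.3,[-1,-3,30],[0,0,0]],[0.3,[-1,-3,60],[0,0,0]],[0.3,[-1,-3,85],[0,0,0]],[0.3,[-1,-3,100],[0,0,0]],[0.3,[-1,-3,106],[0,0,0]],[0.3,[-1,-3,106],[0,0,0]],[0.3,[-1,-3,106],[0,0,0]]]}'; python3 -m creep '{"steps":[[1,[0,0,0],[0,0,0]],[1,[0,0,0],[0,0,0]],[1,[0,0,0],[0,0,0]],[1,[0,0,0],[0,0,0]],[1,[0,0,0],[0,0,0]],[1,[0,0,0],[0,0,0]]]}'
```

```text
time: 3.45
eef_pos: [0.5856, -0.1364, 0.0972]
tool_rot: [0.398, 3.114, -0.0]
wrist_force: [-0.1, -0.4, -0.1]
width: 0.701
gripper_force: 0.0
time: 4.05
eef_pos: [0.5844, -0.1363, 0.0957]
tool_rot: [-0.399, -3.116, -0.0]
wrist_force: [0.3, -0.7, -0.4]
width: 0.223
gripper_force: 0.0
```

```bash
python3 -m creep '{"steps":[[1,[0,0,0],[0,0,0]],[1,[0,0,0],[0,0,0]],[1,[0,0,0],[0,0,0]],[1,[0,0,0],[0,0,0]]]}'; python3 -m creep '{"steps":[[1,[0,0,-4],[0,0,0]],[1,[0,0,-8],[0,0,0]],[1,[0,0,-12],[0,0,0]],[1,[0,0,-15],[0,0,0]],[1,[0,0,-15],[0,0,0]],[1,[0,0,-15],[0,0,0]],[1,[0,0,-15],[0,0,0]]]}'; python3 - <<'E'
from h import *
s=arm.sense(); p,d=viewer.camera('scene'); np.savez('s2.npz',p=p,d=d)
g=R.from_rotvec(s['tool_rot']).as_matrix(); print(s['eef_pos'],s['width'],s['gripper_force'],np.degrees(np.arctan2(g[1,1],g[0,1])), g.round(3).tolist())
P=cloud(model('scene'),d)
a=np.array([.968,-.252]);b=np.array([.252,.968]);o=np.array([.6067,-.0595])
# chest coords, hatch top height profile
x=(P[...,:2]-o)@a; y=(P[...,:2]-o)@b
for lo,hi in [(-155,-140),(-140,-120),(-120,-100),(-60,-40),(-40,-20),(-20,-8),(0,20),(40,80)]:
    k=(abs(x)<.055)&(y>lo/1e3)&(y<hi/1e3)&(P[...,2]<.1); print(lo,hi,k.sum(),np.median(P[k][:,2]).round(4) if k.any() else '')
E
```

```text
time: 4.45
eef_pos: [0.5844, -0.1361, 0.0957]
tool_rot: [-0.399, -3.116, -0.0]
wrist_force: [-0.2, 0.1, -0.3]
width: 0.148
gripper_force: 30.0
time: 5.15
eef_pos: [0.5843, -0.1363, 0.1106]
tool_rot: [-0.399, -3.116, -0.0]
wrist_force: [-0.0, 0.3, -3.4]
width: 0.146
gripper_force: 30.0
[ 0.5842538  -0.13629566  0.11055584] 0.14573982916664496 29.980619251728058 75.41878691046708 [[-0.968, 0.252, -0.0], [0.252, 0.968, 0.0], [0.0, -0.0, -1.0]]
-155 -140 26 0.0872
-140 -120 23 0.0876
-120 -100 19 0.0856
-60 -40 138 0.0858
-40 -20 138 0.0854
-20 -8 124 0.0834
0 20 142 0.0711
40 80 285 0.071
```

The hatch is lifted 15 mm and level, with its top at 0.0855 against the deck at 0.071. Next is the slide along tool +y, which is chest +y.

```bash
python3 -m creep '{"steps":[[1,[0,10,0],[0,0,0]],[1,[-1,25,0],[0,0,0]],[1,[-2,40,0],[0,0,0]],[1,[-2,55,0],[0,0,0]],[1,[-2,70,0],[0,0,0]],[1,[-2,85,0],[0,0,0]],[1,[-2,95,0],[0,0,0]],[1,[-2,100,0],[0,0,0]]]}'; python3 -m creep '{"steps":[[1,[0,12,0],[0,0,0]],[1,[0,25,0],[0,0,0]],[1,[0,38,0],[0,0,0]],[1,[0,48,0],[0,0,0]],[1,[0,56,0],[0,0,0]],[1,[0,62,0],[0,0,0]],[1,[0,62,0],[0,0,0]],[1,[0,62,0],[0,0,0]]]}'
```

```text
time: 6.0
eef_pos: [0.6119, -0.038, 0.1107]
tool_rot: [-0.395, -3.117, -0.001]
wrist_force: [-0.8, 0.3, -4.2]
width: 0.148
gripper_force: 30.0
time: 6.8
eef_pos: [0.627, 0.0195, 0.1106]
tool_rot: [-0.399, -3.116, 0.001]
wrist_force: [-0.5, -0.5, -3.8]
width: 0.149
gripper_force: 30.0
```

```bash
python3 -m creep '{"steps":[[1,[0,3,0],[0,0,0]],[1,[0,4,1],[0,0,0]],[1,[0,4,2],[0,0,0]],[1,[0,4,3],[0,0,0]],[1,[0,4,4],[0,0,0]],[1,[0,4,5],[0,0,0]],[1,[0,4,5],[0,0,0]],[1,[0,4,5],[0,0,0]]]}'; python3 - <<'E'
from h import *
s=arm.sense(); p,d=viewer.camera('scene'); print(s['eef_pos'])
P=cloud(model('scene'),d)
a=np.array([.968,-.252]);b=np.array([.252,.968]);o=np.array([.6067,-.0595])
print('tcp chest',(s['eef_pos'][:2]-o)@a,(s['eef_pos'][:2]-o)@b)
x=(P[...,:2]-o)@a; y=(P[...,:2]-o)@b
for lo,hi in [(-140,-40),(-40,-8),(-5,5),(5,15),(15,25),(25,50),(50,70),(110,130),(130,145),(145,155),(155,165),(165,175)]:
    k=(abs(x)<.055)&(y>lo/1e3)&(y<hi/1e3)&(P[...,2]<.1); print(lo,hi,k.sum(),np.median(P[k][:,2]).round(4) if k.any() else '')
E
```

```text
time: 7.6
eef_pos: [0.6282, 0.0238, 0.1057]
tool_rot: [0.399, 3.116, -0.0]
wrist_force: [-0.8, 0.1, -3.0]
width: 0.15
gripper_force: 30.0
[0.62817406 0.02375703 0.10569443]
tcp chest -0.00019388149327078177 0.08600426754521122
-140 -40 175 0.022
-40 -8 11 0.0612
-5 5 24 0.0711
5 15 8 0.0715
15 25 13 0.0806
25 50 40 0.0802
50 70 16 0.0813
110 130 155 0.081
130 145 120 0.0809
145 155 42 0.0816
155 165 48 0.0917
165 175 102 0.0922
```

```bash
python3 -m creep '{"steps":[[0.5,[0,0,0],[0,0,0]],[0.5,[0,0,0],[0,0,0]],[0.5,[0,0,0],[0,0,0]],[0.5,[0,0,0],[0,0,0]],[0.5,[0,0,0],[0,0,0]],[0.5,[0,0,0],[0,0,0]]]}' ; python3 -m creep '{"steps":[[0.5,[0,0,-10],[0,0,0]],[0.5,[0,0,-25],[0,0,0]],[0.5,[0,0,-50],[0,0,0]],[0.5,[0,0,-80],[0,0,0]],[0.5,[0,0,-110],[0,0,0]],[0.5,[0,0,-140],[0,0,0]],[0.5,[0,0,-140],[0,0,0]],[0.5,[0,0,-140],[0,0,0]]]}'; python3 - <<'E'
from h import *
s=arm.sense(); p,d=viewer.camera('scene'); print(s['time'],s['eef_pos']); cv2.imwrite('pics/s3.png',p[:,:,::-1])
P=cloud(model('scene'),d)
a=np.array([.968,-.252]);b=np.array([.252,.968]);o=np.array([.6067,-.0595])
x=(P[...,:2]-o)@a; y=(P[...,:2]-o)@b
k=(abs(x)<.058)&(y>.01)&(y<.152)&(abs(P[...,2]-.08)<.006); Q=np.c_[x[k],y[k],P[...,2][k]]
c=np.linalg.lstsq(np.c_[Q[:,:2],np.ones(len(Q))],Q[:,2],rcond=None)[0]; print('plane',c,len(Q))
h=(abs(x)<.058)&(y>.03)&(y<.15)&(P[...,2]>.118)&(P[...,2]<.145); print(h.sum(),np.median(y[h]),y[h].min(),y[h].max(),np.median(P[h][:,2]))
E
```

```text
time: 8.25
eef_pos: [0.6282, 0.0239, 0.1058]
tool_rot: [0.399, 3.116, 0.0]
wrist_force: [0.5, 0.8, -0.2]
width: 0.497
gripper_force: 0.0
time: 9.05
eef_pos: [0.629, 0.0239, 0.248]
tool_rot: [0.398, 3.113, 0.001]
wrist_force: [-0.4, -0.1, -1.3]
width: 0.499
gripper_force: 0.0
9.05 [0.628995   0.02386648 0.24800993]
plane [-0.001072    0.00457509  0.08036552] 817
131 0.09007148878526915 0.07588457637249132 0.09735078428905772 0.13091525373949575
```

View pics/s3.png

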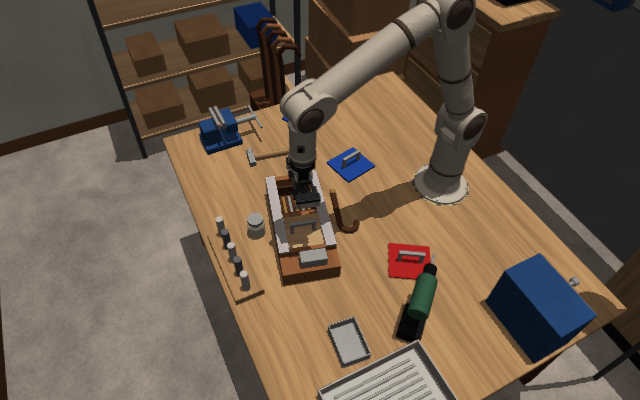

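The picture shows the hatch lying flat on the deck, with its handle at about (302,225), near the stop. Its top is at 0.080, its tilt is under 0.005 rad and its centre is at chest y of about 86 mm. The gripper is clear above it, and the tin (313,257), jar (256,223) and crook (343,212) haven't moved.

```bash
python3 -c "
from cell import finish_job
print(finish_job())"
```

```text
the job is handed in; nothing more can be done
None
```

The hatch was lifted out, slid to about 4 mm from the stop and left flat on the deck with the well uncovered. I saw no bystander moved, and I handed the job in at about 9 s; no verdict came back.

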